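Seal the brush washer with its bail clasp

TASK

Shut the brush washer for the night: set the loose ridged lid squarely on the steel pot, its ridge running the same way as the bar of the pot's wire bail, and only then swing the bail up and over the ridge, past centre to its stop, so that it stays there by itself and holds the lid pressed down on the rubber seal. Leave everything else on the table where it is.

Things in the scene. Friction and masses are not known exactly. Their poses are not given: they have to be found in the camera images.
- pot: Fixed steel pot, 88 mm across and 100 mm tall, on a round wooden foot (108 mm across, 8 mm thick); open mouth 80 mm inside. Origin: centre of its underside, on the table; z up. Its open wire bail lies on its -x side.
- pot_mouth (a point): Centre of the top of the black rubber seal ring on the pot's rim, 106 mm above the pot's origin (the point stays there). The ring is 86 mm outside, 76 mm inside, springy: about 2 N to start, then 2 N per mm, up to 9 mm; it moves straight down under the lid.
- bail_hinge (a point): Centre of the bail's hinge axis, which is parallel to the pot's y: at the pot's x = 0, y = 0, 36.5 mm above its origin.
- bail_bar (a point): Middle of the bail's cross bar, 90 mm from the hinge axis: a dark steel sleeve 9 mm in diameter and 52 mm long, parallel to the pot's y, with 6 mm wire beyond it on both sides out to the two 6 mm wire legs at y = +-54 mm in the pot's frame.
- bail (a joint): Bail angle q, rad. 0: legs upright; negative: leaning to the pot's -x (-1.57 level); stops at -1.55 and +0.125. Bar in the pot's frame: x = 0.09 sin q, z = 0.0365 + 0.09 cos q. Stays where left (friction 0.6 N at the bar). With the lid on, the bar meets the ridge near -0.2, takes about 10 N to push over the crest at 0 (lid sinks 6 mm), then snaps to its stop.
- lid: Loose steel lid, 0.16 kg, lying flat. Origin: centre of its underside. Round plug 70 mm across below, 10 mm deep, its lowest 7 mm tapered to 58 mm; disc 88 mm across from 10 to 16 mm height; roof-shaped ridge on top. Same after half a turn. On the pot its y lies along the pot's y, either way; its origin is then 96 mm above the pot's, about 93 mm once clamped.
- lid_crest (a point): Middle of the crest of the lid's ridge, 32 mm above the lid's origin. The ridge is 48 mm along the lid's x, 44 mm along its y, with upright end walls at y = +-22 mm (take it there). The crest runs along y; both sides fall 0.45 mm per mm to about 21 mm height at x = +-24 mm.
- tape: Bystander: card tape ring, 58 mm across, 20 mm tall; origin under its centre.
- watercup: Bystander: grey cup, 72 mm across, 80 mm tall; origin under its centre.
- paintjar: Bystander: clear jar with white cap, 60 mm across, 75 mm tall; origin under its centre.
- paintjar2: Bystander: clear jar with black cap, 60 mm across, 75 mm tall; origin under its centre.
- marker1: Bystander: white marker lying down, 130 x 15 mm; origin under its middle.
- marker2: Bystander: blue marker lying down, 130 x 15 mm; origin under its middle.
- brush: Bystander: paint brush lying down, about 200 mm long; origin under its middle.
- painttube: Bystander: white paint tube lying down, 120 x 30 x 18 mm; origin under its middle.
Things that resemble listed ones, but are neither listed nor needed, are in the scene too. Several things have the shape of the pot; the one meant has the colours described above.

How it is judged:
By the outcome, as a careful person would: the job done as asked, in the order asked, and still so for the second after the job is handed in, with the robot touching nothing.
It also fails if it takes over 69 s, if anything falls off the work surface, if the arm or the gripper's body presses on something with over 40 N, if the wrist force passes 120 N, or if a joint passes its speed limit or range.

ROBOT

A 6-joint arm with a two-finger parallel gripper is mounted at the origin on the work surface. World frame = base frame: x ahead of the robot, y to its left, z up, the work surface at z = 0. Lengths are in m, angles in rad, forces in N, time in s.
With the tool pointing down it reaches from about 0.35 to 0.975 m from the base axis. Payload 7.1 kg.
Tool frame: the origin (TCP) lies at the very end of the fingers, on their centre line; the grasp point (between the pads) lies 19 mm behind it; z points along the fingers, y is the line along which they close (so a half turn about z gives the same grasp; the last joint's range is limited). The gripper opens to 88 mm and grips with 3 to 60 N. Pads are 20 mm wide; open, the fingers measure 115 mm over their backs; the gripper's body (75 mm by 178 mm) begins 61 mm behind the grasp point.
Start: joints at [1.197, 0.423, 1.63, -0, 1.089, -0.019], TCP at [0.217, 0.586, 0.223] pointing down, gripper open.
Joint ranges: [-3, 3], [-0.9, 2.11], [0.09, 2.58], [-1.31, 4.45], [0.11, 2.69], [-2.54, 2.54]. Speed limits (rad/s): [2.39, 2.39, 3.01, 3.14, 3.14, 3.14].

INTERFACE

Orientations are given as a rotation vector (axis times angle).
In Python, from bench import bot gives the robot as it stands.
- The arm moves only by the tool servo_tool, never from a script. Its argument "deltas" is a list of rows, each a list of 5 numbers: the opening, from -1 (shut) to 1 (fully open), so that 0 is half open, then the shift along the tool's x, y, z each as a share of 200 mm, from -1 to 1, then the turn about the tool's z as a share of pi/4 rad, from -1 to 1. In form: [[hand, tx, ty, tz, twist], ...]. A call has 1 to 20 rows; each row is the pose to reach, as a shift and turn from the pose commanded when the call began, along the tool's axes at that moment; what a row does not reach only later rows make up. A row lasts 1/10 s, in which the tool goes at most 50 mm and 8.59 degrees, less where a joint would pass 70% of its speed; a pose out of reach is approached as far as the arm can. A call with a number of a shift or a turn outside -1 to 1 is refused whole. A call with a gripper value outside its range is refused whole. The fingers move at their own pace and stop on an object; "squeeze" is the grip in N (left out, the last holds). Time passes only in rows, so rows that repeat a pose let the fingers close. It gives the time, the measured TCP pose, the force, the opening and the grip force at its end, in the units of the state.
- bot.get_state(): the state, without advancing time (a new reading comes with each control period).
- bot.camera(name): name is "scene" or "top"; returns (picture, depth): 400x640x3 uint8, red, green, blue; 400x640 float32, m along the optical axis (not along the pixel's ray), 0 where there is no reading.
- bot.calibration(name): a dict with "camera_matrix" (3x3 intrinsics, pixels), "rvec" (rotation vector, rad) and "tvec" (3), from world to camera coordinates, as OpenCV has them. Camera axes: x right, y down, z forward; pixel columns grow to the right and rows downward; lengths in m; the calibration is good to about 2 mm. A picture is of the moment at which its call begins. calibration takes no time and is no camera call.
- bot.finish_job(): hands the job in; it is judged then, once.
Trained networks look in the newest picture that a camera, given by its name, has taken for a name from the list of things; names that differ only in an ending like _2 or _b are one class to them, and where a whole thing is asked for, a point or a joint stands for the part that bears it (a point fixed in the world has none). Each returns a list of dicts, best first, with "confidence" (0 to 1); they miss things now and then, are a little off and sometimes report something else, mostly with a low value. They report only what shows in the picture. A call takes as long as a camera call. They do not tell look-alikes from the thing itself.
- bot.find_in(camera, target): "bbox" ([left, top, right, bottom] in pixels, round what is visible of it).
- bot.regions_of(camera, target): "mask" (400x640 bool, what is visible of it) and "bbox" ([left, top, right, bottom] in pixels, round what is visible of it).
- bot.spot_point(camera, target): "point" ([column, row] in pixels: a listed point, or the origin of a listed thing).
The state is a dict: "clock": time; "joint_pos": joint angles; "qd": joint speeds; "joint_torque": joint torques, N m; "position": TCP position; "eef_rot": TCP orientation; "force": force on the tool from outside, world axes, zero at the start; "torque": the same for the moment, N m; "opening": finger opening in m; "gripper_force": force on a finger pad.
Only numpy, scipy, OpenCV 4.12 (cv2) and the standard library are available. Lean on these libraries where they do the work, as an engineer would, in place of code of your own. Each camera call takes 0.05 s, during which the arm holds its last target. There are 200 camera calls.

## Working session

There is one attempt and no reset: what is moved stays moved. The work goes in short steps, Python scripts to look and compute and a tool call to move; the robot and the scene stay as the last step left them, time stands still between calls to the robot, and variables do not carry over. Pictures are saved under pics/ and viewed, at most 10 in all, crops included, and the job is handed in when it is done.

Besides the shell and the picture viewer there is one more tool, called after "Call:" as name([rows], argument=value, ...), one row to a line, values as JSON. servo_tool: Moves the arm, as the interface text tells. Its arguments: {"type":"object","properties":{"deltas":{"type":"array"},"squeeze":{"type":"number"}},"required":["deltas"]}

```bash
mkdir -p pics; cat > h.py <<'E'
import numpy as np, cv2
from bench import bot
def cal(n):
    c=bot.calibration(n); R=cv2.Rodrigues(np.array(c["rvec"],float))[0]
    return np.array(c["camera_matrix"],float),R,np.array(c["tvec"],float).ravel()
def cloud(n,depth):
    K,R,t=cal(n); v,u=np.mgrid[:400,:640]
    P=np.stack([(u-K[0,2])/K[0,0]*depth,(v-K[1,2])/K[1,1]*depth,depth],-1)
    return (P-t)@R
def ray(n,px,z):
    K,R,t=cal(n); d=R.T@np.linalg.solve(K,[px[0],px[1],1.]); o=-R.T@t
    return o+d*(z-o[2])/d[2]
def proj(n,p):
    K,R,t=cal(n); q=K@(R@np.array(p,float)+t); return q[:2]/q[2]
E
python3 - <<'E'
from h import *
for n in("top","scene"):
    im,d=bot.camera(n); cv2.imwrite(f"pics/{n}0.png",im[...,::-1]); np.savez(f"{n}0.npz",im=im,d=d)
    print(n,"cam at",(-cal(n)[1].T@cal(n)[2]).round(3))
    for t,z in(("pot_mouth",.106),("bail_bar",.05),("lid_crest",.032),("lid",0),("pot",0)):
        for r in bot.spot_point(n,t): print(t,np.round(r["point"],1),round(r["confidence"],2),ray(n,r["point"],z).round(4))
s=bot.get_state(); print(s["clock"],s["position"],s["eef_rot"],s["opening"])
E
```

```text
top cam at [ 0.418 -0.007  1.165]
pot_mouth [279.1 178.7] 0.91 [0.6106 0.113  0.106 ]
pot_mouth [270.2 273.3] 0.63 [0.3831 0.127  0.106 ]
bail_bar [265.7 275.1] 0.65 [0.3766 0.1451 0.05  ]
bail_bar [284.5 211.2] 0.6 [0.5373 0.103  0.05  ]
bail_bar [471.9 226.4] 0.54 [ 0.507  -0.3674  0.05  ]
lid_crest [373.4 180.6] 0.72 [ 0.6228 -0.1237  0.032 ]
lid [372.3 183.6] 0.92 [ 0.6204 -0.1241  0.    ]
lid [318.7 135.8] 0.5 [0.7497 0.021  0.    ]
pot [273.1 278. ] 0.89 [0.3678 0.1324 0.    ]
pot [279.3 188.3] 0.81 [0.6039 0.1236 0.    ]
scene cam at [ 1.106 -0.611  0.784]
pot_mouth [296. 152.] 0.79 [0.3745 0.1248 0.106 ]
pot_mouth [414.9 232.5] 0.75 [0.8111 0.0551 0.106 ]
pot_mouth [363.4 186.2] 0.64 [0.6199 0.1191 0.106 ]
bail_bar [335.1 188.6] 0.43 [0.5256 0.1199 0.05  ]
bail_bar [300.2 146.7] 0.43 [0.3034 0.2167 0.05  ]
lid_crest [298.9 256. ] 0.85 [ 0.6092 -0.1203  0.032 ]
lid_crest [190.6 285.9] 0.24 [ 0.4853 -0.3429  0.032 ]
lid [301.4 265.1] 0.59 [ 0.6131 -0.1175  0.    ]
pot [299.  175.6] 0.56 [0.3587 0.1484 0.    ]
pot [189.8 285.7] 0.28 [ 0.4569 -0.3324  0.    ]
0.6 [0.21707223 0.58608997 0.22267693] [5.54325507e-01 3.09229681e+00 4.47521663e-05] 0.08780447997703482
```

View pics/top0.png

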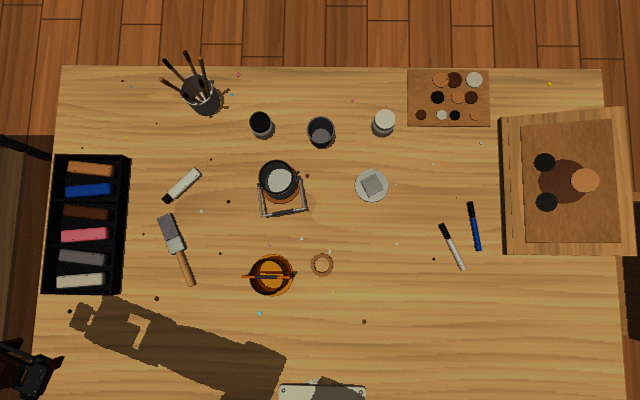

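View pics/scene0.png

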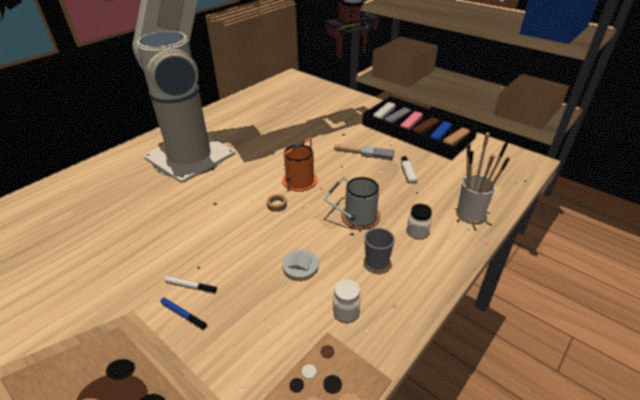

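The candidates for the pot are the steel pot with black seal and bail at top (279,180), the orange pot at (270,273), the water cup at (320,130) and the brush holder at (203,95). I choose (279,180). The lid is the grey disc with the ridge at (372,186), and nothing else in view looks like it. Next I measure both and check the choice in a crop.

```bash
python3 - <<'E'
from h import *
from scipy.optimize import least_squares
def circ(p,r=None):
    f=lambda a:np.hypot(p[:,0]-a[0],p[:,1]-a[1])-a[2]
    return least_squares(f,[*np.median(p[:,:2],0),.04],loss="soft_l1",f_scale=.001).x
for n in("top","scene"):
    z=np.load(n+"0.npz"); C=cloud(n,z["d"]); ok=z["d"]>0; P=C[ok]
    near=lambda c,r:P[np.hypot(P[:,0]-c[0],P[:,1]-c[1])<r]
    a=near((.612,.115),.065); top=a[(a[:,2]>.098)&(a[:,2]<.115)]
    print(n,"rim n",len(top),"z",np.percentile(top[:,2],[10,50,90]).round(4),"circle",circ(top).round(4), "bbox", top.min(0).round(3),top.max(0).round(3))
    l=near((.615,-.121),.06); 
    d=l[(l[:,2]>.008)]; r=l[l[:,2]>.0195]
    print("lid disc n",len(d),"bbox mid",((d.min(0)+d.max(0))/2).round(4),(d.max(0)-d.min(0)).round(4),"zmax",l[:,2].max().round(4))
    q=d[:,:2]; h=cv2.convexHull(q.astype(np.float32))[:,0]; print(" hull circ",cv2.minEnclosingCircle(h), circ(h).round(4))
    print(" ridge n",len(r),"mean",r.mean(0).round(4),"rect",cv2.minAreaRect(r[:,:2].astype(np.float32)))
    A=np.c_[r[:,:2]-r[:,:2].mean(0),np.ones(len(r))]
    g=r[r[:,2]>.027]; u,s,vt=np.linalg.svd(g[:,:2]-g[:,:2].mean(0),full_matrices=False); print(" crest",g.mean(0).round(4),"dir deg",np.degrees(np.arctan2(vt[0,1],vt[0,0])).round(1),s)
    b=P[(P[:,0]>.5)&(P[:,0]<.572)&(P[:,1]>.03)&(P[:,1]<.19)&(P[:,2]>.03)&(P[:,2]<.13)]
    far=b[np.hypot(b[:,0]-.612,b[:,1]-.115)>.062]
    print(" bail n",len(far),"z",np.percentile(far[:,2],[5,50,95]).round(3)); np.save(n+"_bail.npy",far)
im=np.load("top0.npz")["im"]; a=cv2.resize(im[145:235,240:400],None,fx=5,fy=5,interpolation=cv2.INTER_CUBIC)
cv2.imwrite("pics/crop1.png",a[:,:,::-1])
im=np.load("scene0.npz")["im"]; a=cv2.resize(im[160:285,270:400],None,fx=4.6,fy=4.6,interpolation=cv2.INTER_CUBIC); cv2.imwrite("pics/crop2.png",a[:,:,::-1])
E
```

```text
top rim n 259 z [0.1008 0.1056 0.1087] circle [0.6157 0.1218 0.0406] bbox [0.573 0.079 0.098] [0.658 0.166 0.112]
lid disc n 870 bbox mid [ 0.6143 -0.1192  0.0235] [0.0866 0.0843 0.0263] zmax 0.0366
 hull circ ((0.6140143275260925, -0.11922869831323624), 0.044232238084077835) [ 0.6139 -0.1192  0.0434]
 ridge n 362 mean [ 0.6134 -0.1199  0.0262] rect ((0.6105229258537292, -0.121336430311203), (0.07411617040634155, 0.07842182368040085), 67.18832397460938)
 crest [ 0.6135 -0.1196  0.0302] dir deg -61.6 [0.16558708 0.10172546]
 bail n 194 z [0.06  0.071 0.075]
scene rim n 235 z [0.0994 0.1039 0.1064] circle [0.6174 0.1166 0.0407] bbox [0.573 0.072 0.098] [0.66  0.162 0.109]
lid disc n 822 bbox mid [ 0.6145 -0.1247  0.0212] [0.09   0.0867 0.0261] zmax 0.0342
 hull circ ((0.6138421297073364, -0.12440544366836548), 0.045815493911504745) [ 0.6141 -0.1244  0.0436]
 ridge n 311 mean [ 0.6159 -0.1257  0.026 ] rect ((0.6195608377456665, -0.1299283653497696), (0.05480789765715599, 0.0677141472697258), 41.58454132080078)
 crest [ 0.6154 -0.1243  0.0293] dir deg -62.9 [0.15692242 0.08320598]
 bail n 116 z [0.062 0.07  0.073]
```

View pics/crop1.png

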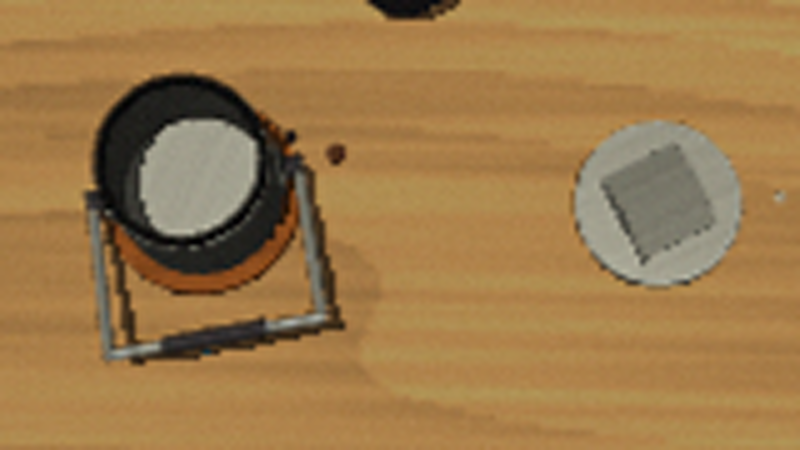

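View pics/crop2.png

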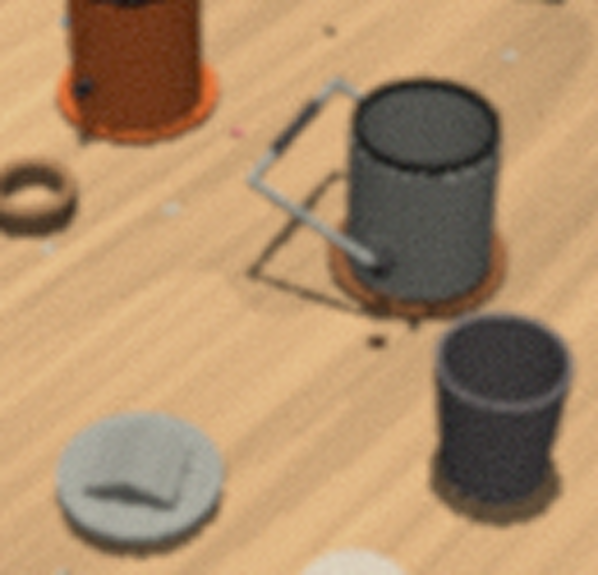

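The crops confirm the choice. The steel pot has a black seal, a wooden foot and a bail with a dark sleeve on its -x side (crop 1: bar from (110,355) to (330,318)). The lid's crest runs from lower-left to upper-right at about 62° (crop 1, around (657,203)). The two cameras disagree by about 5 mm in y, so I'll settle that with the gripper in view. First I fit the bail and work out the move.

```bash
cat >> h.py <<'E'
def go(x,y,z,yaw,s=None):
    """shares of 200 mm / pi/4 from the present pose; yaw = world angle (deg) of tool y, mod 180"""
    s=s or bot.get_state(); R=cv2.Rodrigues(np.array(s["eef_rot"],float))[0]
    d=R.T@(np.array([x,y,z])-s["position"]); a=np.degrees(np.arctan2(R[1,1],R[0,1]))
    w=-(yaw-a); w=(w+90)%180-90
    print("t",round(s["clock"],2),"pos",np.round(s["position"],4),"yaw",a.round(2),"j6",np.round(s["joint_pos"][5],2),"open",round(s["opening"],4),"F",np.round(s["force"],1))
    print("  shares",(d/.2).round(3),"twist",round(w/45,3),"or",round((w-np.sign(w)*180)/45,3))
E
python3 - <<'E'
from h import *
c=np.array([.6165,.119])
for n in("top","scene"):
    b=np.load(n+"_bail.npy"); 
    cc=c+([-.0008,.0028] if n=="top" else [.0008,-.0028]); best=None
    for yaw in np.radians(np.arange(2,18,.25)):
        ex=np.array([np.cos(yaw),np.sin(yaw)]); ey=np.array([-ex[1],ex[0]])
        X=(b[:,:2]-cc)@ex; Y=(b[:,:2]-cc)@ey
        m=(X<-.06)&(np.abs(Y)<.045)
        sd=X[m].std() 
        if best is None or sd<best[0]: best=(sd,np.degrees(yaw),m.sum(),np.median(X[m]),np.median(b[m,2]),Y.min(),Y.max())
    print(n,best)
    for yaw in (8,9,10,11):
        pass
go(.614,-.122,.223,117.8)
E
```

```text
top (np.float64(0.002329419765870384), np.float64(11.25), np.int64(111), np.float64(-0.083729345619788), np.float64(0.07246620691517988), np.float64(-0.05641395755847782), np.float64(0.0572047318960344))
scene (np.float64(0.002273002708605369), np.float64(10.5), np.int64(68), np.float64(-0.08306893657614452), np.float64(0.07077743398520911), np.float64(-0.058089630132155214), np.float64(0.05781940515049762))
t 0.6 pos [0.2171 0.5861 0.2227] yaw 69.67 j6 -0.02 open 0.0878 F [ 0.2 -0.2  0.1]
  shares [-3.091e+00 -2.631e+00 -2.000e-03] twist -1.069 or 2.931
```

Call:
servo_tool([
  [1, -0.2, 0.15, 0, 0.19],
  [1, -0.4, 0.3, 0, 0.38],
  [1, -0.6, 0.5, 0, 0.57],
  [1, -0.8, 0.6, 0, 0.76],
  [1, -0.85, 0.65, 0, 0.95],
  [1, -0.85, 0.65, 0, 1],
])

```text
clock: 1.2
position: [0.4248, 0.6488, 0.2218]
eef_rot: [1.705, 2.638, 0.001]
force: [0.0, 0.5, -0.5]
opening: 0.0876
gripper_force: 0.0
```

```bash
python3 -c "
from h import *
go(.614,-.122,.223,117.8)"
```

```text
t 1.2 pos [0.4248 0.6488 0.2218] yaw 24.24 j6 0.55 open 0.0876 F [ 0.   0.5 -0.5]
  shares [-3.903 -0.72  -0.006] twist 1.921 or -2.079
```

Call:
servo_tool([
  [1, -0.25, -0.045, 0, 0],
  [1, -0.5, -0.09, 0, 0],
  [1, -0.75, -0.135, 0, 0],
  [1, -1, -0.18, 0, 0],
  [1, -1, -0.18, 0, 0],
])

```text
clock: 1.7
position: [0.4735, 0.4471, 0.2227]
eef_rot: [1.701, 2.641, -0.004]
force: [-0.1, -0.4, 0.5]
opening: 0.0874
gripper_force: 0.0
```

Call:
servo_tool([
  [1, -0.25, -0.045, 0, 0],
  [1, -0.5, -0.09, 0, 0],
  [1, -0.75, -0.135, 0, 0],
  [1, -1, -0.18, 0, 0],
  [1, -1, -0.18, 0, 0],
])

```text
clock: 2.2
position: [0.5242, 0.2514, 0.2229]
eef_rot: [1.701, 2.641, -0.001]
force: [0.2, 0.1, 0.5]
opening: 0.088
gripper_force: 0.0
```

Call:
servo_tool([
  [1, -0.25, -0.045, 0, 0.1],
  [1, -0.5, -0.09, 0, 0.3],
  [1, -0.75, -0.135, 0, 0.5],
  [1, -1, -0.18, 0, 0.7],
  [1, -1, -0.18, 0, 0.9],
  [1, -1, -0.18, 0, 0.95],
])

```text
clock: 2.8
position: [0.5749, 0.0579, 0.2228]
eef_rot: [-2.55, -1.835, -0.001]
force: [0.7, -0.2, -0.2]
opening: 0.0876
gripper_force: 0.0
```

```bash
python3 -c "
from h import *
go(.614,-.122,.16,117.8)"
```

```text
t 2.8 pos [0.5749 0.0579 0.2228] yaw -18.53 j6 0.4 open 0.0876 F [ 0.7 -0.2 -0.2]
  shares [-0.791  0.471  0.313] twist 0.971 or -3.029
```

Call:
servo_tool([
  [1, -0.2, 0.12, 0.0, 0.15],
  [1, -0.4, 0.24, 0.1, 0.34],
  [1, -0.6, 0.36, 0.2, 0.53],
  [1, -0.79, 0.47, 0.3, 0.72],
  [1, -0.79, 0.47, 0.4, 0.9],
  [1, -0.79, 0.47, 0.5, 0.97],
  [1, -0.79, 0.47, 0.5, 0.97],
])

```text
clock: 3.5
position: [0.6131, -0.1197, 0.1199]
eef_rot: [-3.044, -0.766, 0.007]
force: [-1.1, 0.1, -0.1]
opening: 0.0878
gripper_force: 0.0
```

```bash
python3 - <<'E'
from h import *
go(.614,-.122,.018,117.8)
s=bot.get_state(); R=cv2.Rodrigues(np.array(s["eef_rot"],float))[0]
for n in("top","scene"):
    im,d=bot.camera(n); np.savez(n+"1.npz",im=im,d=d)
    P=cloud(n,d)[d>0]
    T=(P-s["position"])@R   # tool frame
    f=T[(np.abs(T[:,0])<.04)&(np.abs(T[:,1])<.075)&(T[:,2]>-.06)&(T[:,2]<.005)]
    print(n,"finger pts",len(f), np.percentile(f,[1,50,99],axis=0).round(4).tolist())
    for sg in(-1,1):
        g=f[f[:,1]*sg>0]; print(sg,len(g),g.min(0).round(4) if len(g) else 0,g.max(0).round(4) if len(g) else 0)
im=np.load("scene1.npz")["im"]; p=proj("scene",s["position"]); u,v=p.astype(int); print(p)
c=im[max(0,v-70):v+60,u-80:u+80].copy(); cv2.imwrite("pics/g1.png",cv2.resize(c,None,fx=4,fy=4,interpolation=cv2.INTER_CUBIC)[:,:,::-1])
E
```

```text
t 3.5 pos [ 0.6131 -0.1197  0.1199] yaw -61.76 j6 0.87 open 0.0878 F [-1.1  0.1 -0.1]
  shares [0.    0.014 0.509] twist 0.01 or -3.99Traceback (most recent call last):
  File "<stdin>", line 9, in <module>
    return _quantile_unchecked(
        a, q, axis, out, overwrite_input, method, keepdims, weights)
    return _ureduce(a,
                    func=_quantile_ureduce_func,
    ...<5 lines>...
                    overwrite_input=overwrite_input,
                    method=method)
    r = func(a, **kwargs)
    result = _quantile(arr,
                       quantiles=q,
    ...<2 lines>...
                       out=out,
                       weights=wgt)
    slices_having_nans = np.isnan(arr[-1, ...])
                                  ~~~^^^^^^^^^
IndexError: index -1 is out of bounds for axis 0 with size 0
```

```bash
python3 - <<'E'
from h import *
n="scene"
im,d=bot.camera(n); np.savez(n+"1.npz",im=im,d=d)
s=bot.get_state(); R=cv2.Rodrigues(np.array(s["eef_rot"],float))[0]
C=cloud(n,d); T=(C-s["position"])@R
ok=(d>0)&(np.abs(T[...,0])<.04)&(np.abs(T[...,1])<.075)&(T[...,2]>-.06)&(T[...,2]<.01)
f=T[ok]; print(len(f))
for sg in(-1,1):
    g=f[f[:,1]*sg>0]; print(sg,len(g),np.percentile(g,[2,50,98],axis=0).round(4).tolist(),"tip",g[:,2].max().round(4))
u,v=proj(n,s["position"]).astype(int); print(u,v,"tips px",[proj(n,s["position"]+R[:,1]*k*.044).round(1) for k in(-1,1)])
x0,y0=u-80,max(0,v-60)
c=im[y0:v+60,x0:u+80]; cv2.imwrite("pics/g1.png",cv2.resize(c,None,fx=4,fy=4,interpolation=cv2.INTER_CUBIC)[:,:,::-1]); print("crop origin",x0,y0)
E
```

```text
233
-1 39 [[-0.0123, -0.0477, -0.0564], [0.0045, -0.0443, -0.0319], [0.0102, -0.0411, -0.0065]] tip -0.0034
1 194 [[-0.0122, 0.0472, -0.0553], [-0.0001, 0.0544, -0.0273], [0.0099, 0.0591, -0.0015]] tip 0.0004
299 229 tips px [array([303.9, 216.6]), array([294.2, 243.2])]
crop origin 219 169
```

View pics/g1.png

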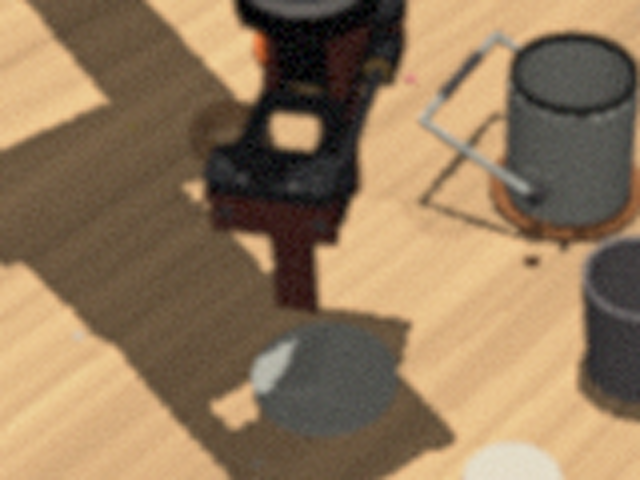

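The scene view shows the fingers straddling the lid at crop (325,375). Measured against the known finger size, the scene camera is good to about 1 mm, so I use the scene positions. Next I go down and grip the ridge end walls.

Call:
servo_tool([
  [1, 0, 0.02, 0.15, 0.01],
  [1, 0, 0.02, 0.3, 0.01],
  [1, 0, 0.02, 0.42, 0.01],
  [1, 0, 0.02, 0.48, 0.01],
  [1, 0, 0.02, 0.505, 0.01],
  [1, 0, 0.02, 0.505, 0.01],
], squeeze=20)

```text
clock: 4.2
position: [0.6169, -0.124, 0.0223]
eef_rot: [3.049, 0.757, 0.001]
force: [-0.1, 0.5, 0.8]
opening: 0.0879
gripper_force: 0.0
```

Call:
servo_tool([
  [-0.2, 0, 0, 0, 0],
  [-0.2, 0, 0, 0, 0],
  [-0.2, 0, 0, 0, 0],
  [-1, 0, 0, 0, 0],
  [-1, 0, 0, 0, 0],
  [-1, 0, 0, 0, 0],
  [-1, 0, 0, 0, 0],
  [-1, 0, 0, 0, 0],
])

```text
clock: 5.0
position: [0.6159, -0.1241, 0.0218]
eef_rot: [-3.049, -0.755, 0.001]
force: [-1.7, 2.3, 3.0]
opening: 0.0435
gripper_force: 20.0
```

```bash
python3 -c "
from h import *
go(.614,-.122,.2,117.8); s=bot.get_state(); print(s['gripper_force'])"
```

```text
t 5.0 pos [ 0.6159 -0.1241  0.0218] yaw -62.18 j6 0.87 open 0.0435 F [-1.7  2.3  3. ]
  shares [-0.004 -0.014 -0.891] twist 0.0 or -4.0
19.99986855313182
```

Call:
servo_tool([
  [-1, 0, 0, -0.05, 0],
  [-1, 0, 0, -0.2, 0],
  [-1, 0, 0, -0.4, 0],
  [-1, 0, 0, -0.6, 0],
  [-1, 0, 0, -0.8, 0],
  [-1, 0, 0, -0.8, 0],
], squeeze=30)

```text
clock: 5.6
position: [0.62, -0.1253, 0.1883]
eef_rot: [3.044, 0.754, 0.016]
force: [0.7, -0.3, -1.8]
opening: 0.0437
gripper_force: 30.0
```

```bash
python3 -c "
from h import *
go(.619,.117,.182,100.8); s=bot.get_state(); print(s['gripper_force'])"
```

```text
t 5.6 pos [ 0.62   -0.1253  0.1883] yaw -62.18 j6 0.87 open 0.0437 F [ 0.7 -0.3 -1.8]
  shares [ 0.561 -1.074  0.028] twist 0.378 or -3.622
29.99957741238177
```

Call:
servo_tool([
  [-1, 0.1, -0.18, 0, 0.06],
  [-1, 0.2, -0.36, 0, 0.12],
  [-1, 0.3, -0.54, 0, 0.18],
  [-1, 0.4, -0.72, 0, 0.25],
  [-1, 0.5, -0.9, 0, 0.32],
  [-1, 0.56, -1, 0, 0.38],
  [-1, 0.56, -1, 0, 0.38],
  [-1, 0.56, -1, 0, 0.38],
  [-1, 0.56, -1, 0, 0.38],
])

```text
clock: 6.5
position: [0.6216, 0.1037, 0.1812]
eef_rot: [3.127, 0.293, -0.001]
force: [-0.7, -0.3, -2.0]
opening: 0.0436
gripper_force: 30.0
```

```bash
python3 - <<'E'
from h import *
from scipy.optimize import least_squares
go(.6175,.1175,.14,100.8)
n="scene"; im,d=bot.camera(n); np.savez("scene2.npz",im=im,d=d)
s=bot.get_state(); p=np.array(s["position"]); R=cv2.Rodrigues(np.array(s["eef_rot"],float))[0]; print("p",p.round(4))
C=cloud(n,d); P=C[d>0]
T=(P-p)@R
m=(np.abs(T[:,0])<.06)&(np.abs(T[:,1])<.06)&(T[:,2]>-.005)&(T[:,2]<.03)
L=P[m]; print("lid n",len(L),"z",np.percentile(L[:,2],[2,50,98]).round(4),"bbox mid rel TCP",((np.percentile(L,.5,0)+np.percentile(L,99.5,0))/2-p).round(4),np.ptp(L,0).round(4))
# disc edge facing camera: vertical wall z band; fit r=.044
zt=p[2]-.0215
e=L[(L[:,2]>zt+.010)&(L[:,2]<zt+.0165)]; h=cv2.convexHull(e[:,:2].astype(np.float32))[:,0]
f=lambda a:np.hypot(h[:,0]-a[0],h[:,1]-a[1])-.044
r=least_squares(f,p[:2],loss="soft_l1",f_scale=.001); print("lid fit",r.x.round(4),"rel",(r.x-p[:2]).round(4),"rms",np.sqrt((r.fun**2).mean()).round(4),len(h))
a=P[(np.hypot(P[:,0]-.617,P[:,1]-.117)<.06)&(P[:,2]>.099)&(P[:,2]<.112)]
f=lambda q:np.hypot(a[:,0]-q[0],a[:,1]-q[1])-.0405
if len(a): r=least_squares(f,[.617,.117],loss="soft_l1",f_scale=.001); print("rim",len(a),r.x.round(4))
u,v=proj(n,p).astype(int); c=im[v-60:v+75,u-80:u+80]; cv2.imwrite("pics/g2.png",cv2.resize(c,None,fx=4,fy=4,interpolation=cv2.INTER_CUBIC)[:,:,::-1])
E
```

```text
t 6.5 pos [0.6216 0.1037 0.1812] yaw -79.29 j6 1.53 open 0.0436 F [-0.7 -0.3 -2. ]
  shares [-0.007 -0.072  0.206] twist -0.002 or 3.998
p [0.6217 0.1035 0.1813]
lid n 461 z [0.1702 0.1754 0.1858] bbox mid rel TCP [-0.0008 -0.0028 -0.0037] [0.0879 0.0872 0.0182]
lid fit [0.6214 0.1008] rel [-0.0004 -0.0027] rms 0.0009 26
rim 180 [0.6175 0.1166]
```

View pics/g2.png

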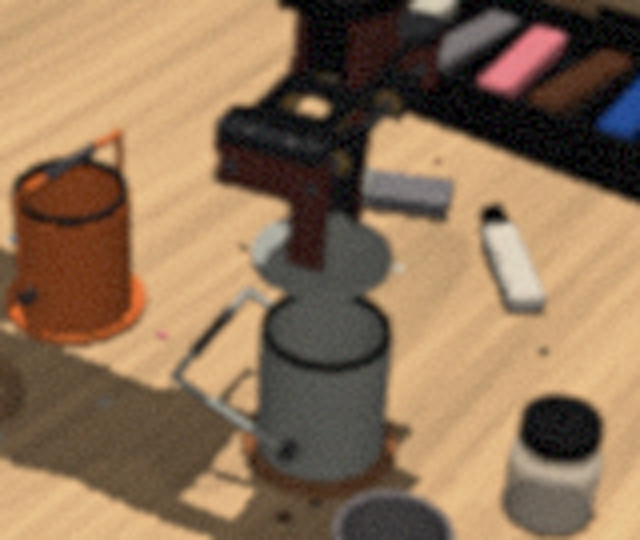

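The picture shows the lid held above and left of the pot mouth (crop lid (322,255), mouth (325,325)). Lid to rim measured in the same picture is (-4, +16) mm, so the TCP target is (0.6177, 0.1193).

Call:
servo_tool([
  [-1, -0.006, -0.04, 0, 0],
  [-1, -0.006, -0.08, 0, 0],
  [-1, -0.006, -0.08, 0.08, 0],
  [-1, -0.006, -0.08, 0.16, 0],
  [-1, -0.006, -0.08, 0.22, 0],
  [-1, -0.006, -0.08, 0.25, 0],
  [-1, -0.006, -0.08, 0.27, 0],
  [-1, -0.006, -0.08, 0.285, 0],
  [-1, -0.006, -0.08, 0.295, 0],
  [-1, -0.006, -0.08, 0.295, 0],
  [-1, -0.006, -0.08, 0.295, 0],
])

```text
clock: 7.65
position: [0.618, 0.1204, 0.1231]
eef_rot: [-3.128, -0.293, -0.001]
force: [-0.2, 0.6, -3.0]
opening: 0.0438
gripper_force: 30.0
```

```bash
python3 -c "
from h import *
go(.6178,.1193,.1176,100.8)
go(.6178,.1193,.1176,100.8)"
```

```text
t 7.65 pos [0.618  0.1204 0.1231] yaw -79.28 j6 1.56 open 0.0438 F [-0.2  0.6 -3. ]
  shares [-0.002  0.005  0.027] twist -0.002 or 3.998
t 7.65 pos [0.618  0.1204 0.1231] yaw -79.28 j6 1.56 open 0.0438 F [-0.2  0.6 -3. ]
  shares [-0.002  0.005  0.027] twist -0.002 or 3.998
```

Call:
servo_tool([
  [-1, 0, 0.004, 0.01, 0],
  [-1, 0, 0.004, 0.018, 0],
  [-1, 0, 0.004, 0.024, 0],
  [-1, 0, 0.004, 0.028, 0],
  [-1, 0, 0.004, 0.028, 0],
])

```text
clock: 8.15
position: [0.6179, 0.1196, 0.1172]
eef_rot: [-3.128, -0.293, 0.0]
force: [-0.6, 0.2, 1.8]
opening: 0.0439
gripper_force: 30.0
```

```bash
python3 - <<'E'
from h import *
go(.6178,.1193,.1176,100.8)
s=bot.get_state();p=s["position"]
n="scene"; im,d=bot.camera(n); C=cloud(n,d); P=C[d>0]
a=P[(np.hypot(P[:,0]-.617,P[:,1]-.117)<.06)&(P[:,2]>.095)&(P[:,2]<.14)]
print(len(a),np.percentile(a[:,2],[5,25,50,75,95]).round(4))
u,v=proj(n,p).astype(int); c=im[v-45:v+75,u-70:u+70]; cv2.imwrite("pics/g3.png",cv2.resize(c,None,fx=4.9,fy=4.9,interpolation=cv2.INTER_CUBIC)[:,:,::-1])
E
```

```text
t 8.15 pos [0.6179 0.1196 0.1172] yaw -79.28 j6 1.56 open 0.0439 F [-0.6  0.2  1.8]
  shares [-0.001  0.001 -0.002] twist -0.002 or 3.998
657 [0.0984 0.1094 0.1117 0.1201 0.1346]
```

View pics/g3.png

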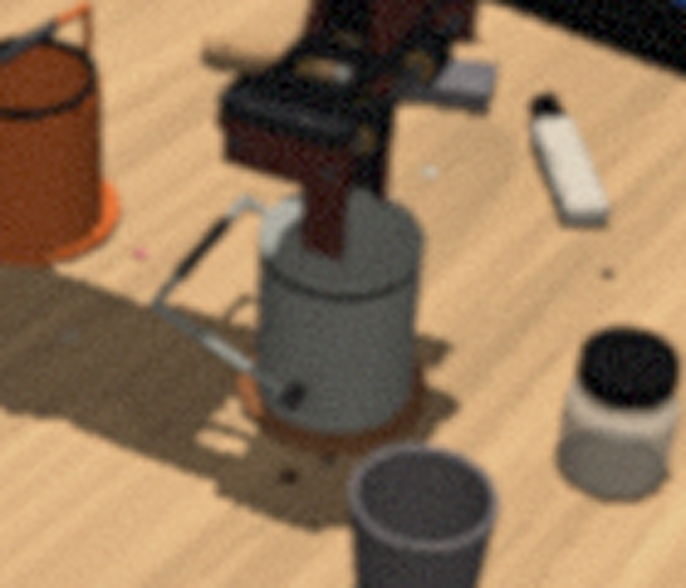

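The lid sits flush on the seal, with only the thin black line showing (crop (335,285)), and the load has come off the wrist. The tool x axis is now the pot's x. I release, go up, move back behind the bail and come down.

Call:
servo_tool([
  [0.36, 0, 0, 0, 0],
  [0.36, 0, 0, 0, 0],
  [0.36, 0, 0, 0, 0],
  [0.36, 0, 0, 0, 0],
  [0.36, 0, 0, -0.05, 0],
  [0.36, 0, 0, -0.15, 0],
  [0.36, 0, 0, -0.22, 0],
  [0.36, -0.2, 0, -0.22, 0],
  [0.36, -0.4, 0, -0.22, 0],
  [0.36, -0.58, 0, -0.22, 0],
  [0.36, -0.58, 0, -0.1, 0],
  [0.36, -0.58, 0, 0.08, 0],
  [0.36, -0.58, 0, 0.2, 0],
  [0.36, -0.58, 0, 0.28, 0],
  [0.36, -0.58, 0, 0.28, 0],
  [0.36, -0.58, 0, 0.28, 0],
])

```text
clock: 9.8
position: [0.5044, 0.0981, 0.0617]
eef_rot: [-3.128, -0.294, -0.001]
force: [0.1, 0.3, 0.6]
opening: 0.0597
gripper_force: 0.0
```

```bash
python3 - <<'E'
from h import *
go(.6178,.1193,.1176,100.8)
s=bot.get_state();p=np.array(s["position"]); e=np.array([.983,.186,0]); c=np.array([.6178,.1193,0])
print("pot x,z of TCP",((p-c)@e).round(4),p[2].round(4))
n="scene"; im,d=bot.camera(n); C=cloud(n,d); P=C[d>0]+[0.0003,.0027,0]
Q=np.c_[(P-c)@e,(P-c)@[-.186,.983,0],P[:,2]]
l=Q[(np.hypot(Q[:,0],Q[:,1])<.05)&(Q[:,2]>.1)&(Q[:,2]<.14)]
dd=l[(l[:,2]>.105)&(l[:,2]<.114)]; print("disc z",np.median(dd[:,2]).round(4),"mid",((np.percentile(dd,1,0)+np.percentile(dd,99,0))/2).round(4))
g=l[l[:,2]>.1235]; u,sv,vt=np.linalg.svd(g[:,:2]-g[:,:2].mean(0),full_matrices=False); print("crest",g.mean(0).round(4),"dir",np.degrees(np.arctan2(vt[0,1],vt[0,0])).round(1),sv)
b=Q[(Q[:,0]<-.06)&(Q[:,0]>-.1)&(np.abs(Q[:,1])<.06)&(Q[:,2]>.055)&(Q[:,2]<.09)]; print("bar",len(b),np.median(b,0).round(4))
u,v=proj(n,c+[0,0,.1]).astype(int); k=im[v-60:v+60,u-80:u+80]; cv2.imwrite("pics/g4.png",cv2.resize(k,None,fx=4.5,fy=4.5,interpolation=cv2.INTER_CUBIC)[:,:,::-1])
E
```

```text
t 9.8 pos [0.5044 0.0981 0.0617] yaw -79.28 j6 1.55 open 0.0597 F [0.1 0.3 0.6]
  shares [ 0.577  0.001 -0.279] twist -0.002 or 3.998
pot x,z of TCP -0.1155 0.0617
disc z 0.1114 mid [ 0.0004 -0.0005  0.1099]
crest [ 0.0012 -0.0015  0.1256] dir -88.2 [0.12022803 0.05110565]
bar 110 [-0.0825 -0.0094  0.0697]
```

View pics/g4.png

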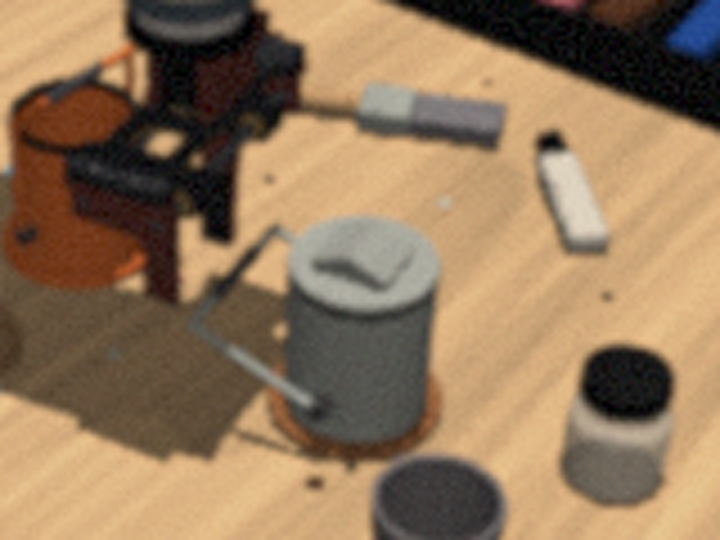

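The lid sits square, centred within 1 mm with its crest within 2° of the bar direction, and the fingers are behind the bar between the legs (crop (165,270)). Next I sweep the bail up along its arc to just before the ridge.

Call:
servo_tool([
  [0.36, 0.05, 0, 0.005, 0],
  [0.36, 0.09, 0, 0.005, 0],
  [0.36, 0.11, 0, -0.035, 0],
  [0.36, 0.13, 0, -0.07, 0],
  [0.36, 0.16, 0, -0.105, 0],
  [0.36, 0.187, 0, -0.14, 0],
  [0.36, 0.222, 0, -0.17, 0],
  [0.36, 0.256, 0, -0.198, 0],
  [0.36, 0.285, 0, -0.217, 0],
  [0.36, 0.315, 0, -0.234, 0],
  [0.36, 0.345, 0, -0.249, 0],
  [0.36, 0.377, 0, -0.262, 0],
  [0.36, 0.377, 0, -0.262, 0],
])

```text
clock: 11.15
position: [0.5796, 0.1123, 0.1138]
eef_rot: [-3.128, -0.293, -0.003]
force: [-0.5, -0.1, -0.5]
opening: 0.0598
gripper_force: 0.0
```

```bash
python3 - <<'E'
from h import *
go(.6178,.1193,.1176,100.8)
s=bot.get_state();p=np.array(s["position"]); e=np.array([.983,.186,0]); c=np.array([.6178,.1193,0])
print("pot x,z of TCP",((p-c)@e).round(4),p[2].round(4))
n="scene"; im,d=bot.camera(n)
u,v=proj(n,c+[0,0,.1]).astype(int); k=im[v-60:v+60,u-80:u+80]; cv2.imwrite("pics/g5.png",cv2.resize(k,None,fx=4.5,fy=4.5,interpolation=cv2.INTER_CUBIC)[:,:,::-1])
E
```

```text
t 11.15 pos [0.5796 0.1123 0.1138] yaw -79.28 j6 1.55 open 0.0598 F [-0.5 -0.1 -0.5]
  shares [ 0.194  0.001 -0.018] twist -0.002 or 3.998
pot x,z of TCP -0.0389 0.1138
```

View pics/g5.png

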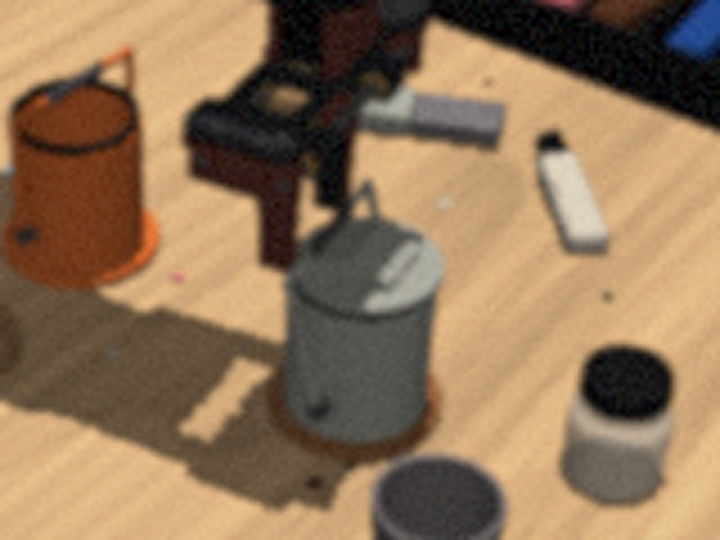

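The bail is raised ahead of the fingers at the ridge, and the lid is still seated. Next I push slowly over centre.

Call:
servo_tool([
  [0.36, 0.022, 0, -0.006, 0],
  [0.36, 0.044, 0, -0.011, 0],
  [0.36, 0.066, 0, -0.015, 0],
  [0.36, 0.088, 0, -0.017, 0],
  [0.36, 0.11, 0, -0.019, 0],
  [0.36, 0.133, 0, -0.019, 0],
  [0.36, 0.15, 0, -0.019, 0],
  [0.36, 0.165, 0, -0.019, 0],
  [0.36, 0.18, 0, -0.019, 0],
  [0.36, 0.18, 0, -0.019, 0],
])

```text
clock: 12.2
position: [0.6135, 0.1188, 0.117]
eef_rot: [3.128, 0.294, -0.001]
force: [-1.6, -0.2, -0.7]
opening: 0.0594
gripper_force: 0.9
```

```bash
python3 - <<'E'
from h import *
go(.6178,.1193,.1176,100.8)
s=bot.get_state();p=np.array(s["position"]); e=np.array([.983,.186,0]); c=np.array([.6178,.1193,0])
print("pot x,z of TCP",((p-c)@e).round(4),p[2].round(4))
E
```

```text
t 12.2 pos [0.6135 0.1188 0.117 ] yaw -79.28 j6 1.56 open 0.0594 F [-1.6 -0.2 -0.7]
  shares [ 0.022  0.002 -0.003] twist -0.002 or 3.998
pot x,z of TCP -0.0043 0.117
```

Resistance has gone, so I back off, rise clear and look.

Call:
servo_tool([
  [0.36, -0.05, 0, 0, 0],
  [0.36, -0.1, 0, 0, 0],
  [0.36, -0.1, 0, -0.15, 0],
  [0.36, -0.1, 0, -0.35, 0],
  [0.36, -0.3, 0, -0.45, 0],
  [0.36, -0.55, 0, -0.45, 0],
  [0.36, -0.8, 0, -0.45, 0],
  [0.36, -0.8, 0, -0.45, 0],
])

```text
clock: 13.0
position: [0.448, 0.0875, 0.2061]
eef_rot: [3.127, 0.293, -0.01]
force: [-0.2, -0.5, -0.0]
opening: 0.0595
gripper_force: 0.0
```

```bash
python3 - <<'E'
from h import *
e=np.array([.983,.186,0]); c=np.array([.6178,.1193,0])
n="scene"; im,d=bot.camera(n); P=cloud(n,d)[d>0]+[0.0003,.0027,0]
Q=np.c_[(P-c)@e,(P-c)@[-.186,.983,0],P[:,2]]
b=Q[(np.abs(Q[:,1])<.06)&(np.abs(Q[:,0])<.05)&(Q[:,2]>.1255)&(Q[:,2]<.15)]; print("bar",len(b),np.median(b,0).round(4))
w=Q[(np.abs(Q[:,1])>.046)&(np.abs(Q[:,1])<.06)&(np.abs(Q[:,0])<.05)&(Q[:,2]>.095)&(Q[:,2]<.15)]; print("leg tops",len(w),np.median(w,0).round(4))
dd=Q[(np.hypot(Q[:,0],Q[:,1])<.043)&(Q[:,2]>.1)&(Q[:,2]<.113)]; print("disc z",np.median(dd[:,2]).round(4))
u,v=proj(n,c+[0,0,.1]).astype(int); k=im[v-60:v+60,u-80:u+80]; cv2.imwrite("pics/g6.png",cv2.resize(k,None,fx=4.5,fy=4.5,interpolation=cv2.INTER_CUBIC)[:,:,::-1])
print(bot.get_state()["force"],bot.get_state()["clock"])
E
```

```text
bar 80 [ 0.0115 -0.0026  0.1285]
leg tops 49 [ 0.01   -0.0509  0.1157]
disc z 0.1084
[-0.11602279  0.81227805  0.21609794] 13.05
```

View pics/g6.png

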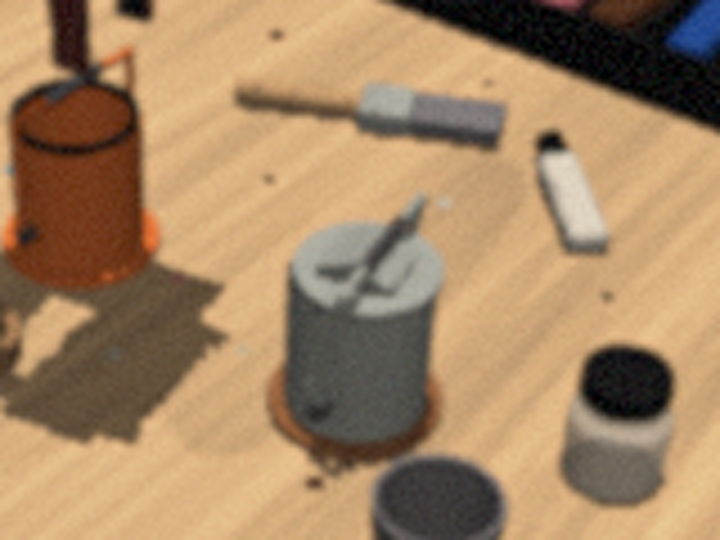

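The bar is past centre at x = +11.5 mm (the stop is +11.2 mm). The disc has sunk about 3 mm, as expected when clamped, and the gripper is clear.

```bash
python3 -c "
from bench import bot
print(bot.finish_job())"
```

```text
the job is handed in; nothing more can be done
None
```

The lid is seated squarely on the steel pot and the bail is over the ridge at its stop, holding it down on the seal. The gripper touched nothing else, and the job is handed in at about 13 s of the 69 s allowed.

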